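# Aim the crucible at the mould and charge it

## Task

Get the casting jig ready: stand the crucible down inside the seat ring of the jig with its dark pouring lip pointing straight along the red mark at the steel mould flask, and let go of it. Then tip all three brass nuggets out of the scoop into the crucible, without touching the nuggets with the gripper, and set the scoop back down level on the bench, leaving the crucible seated and aimed. Leave the bottles, tools and stones where they are.

Things in the scene. Friction and masses are not known exactly. Their poses are not given: they have to be found in the camera images.
- jig: fixed casting jig: grey plate 12 mm thick with a seat ring and a steel mould flask. Origin on the bench under the centre of the seat ring; x points from the seat to the flask along the red mark, z up. Plate from x = -55 to +145 mm and y = -52 to +52 mm. The red mark is a stripe painted on the plate between ring and flask, carried on up the flask's side and top
- jig_seat (a point): centre of the seat, on the plate's top face, 12 mm above the bench; axes as the jig's. A raised ring stands round it: inner diameter 76 mm, outer 84 mm, 6 mm high
- jig_flask (a point): centre of the top of the upright steel mould flask, a cylinder 60 mm across on the jig plate with a white plaster top; 110 mm from the seat's centre along the jig's x, 57 mm above the bench
- crucible: loose cream ceramic cup, about 220 g, with one dark brown pouring lip. Outside 68 mm across with straight sides (60 mm at the foot, tapering over the lowest 8 mm), 60 mm tall; wall 4 mm, inside 60 mm across, inner floor 6 mm up. Origin at the centre of its underside, z up, x towards the lip. Can be gripped across its round sides
- crucible_lip (a point): outer end of the pouring lip, 53 mm from the crucible's axis and 54 mm above its underside. The lip is 26 mm wide, sticks out to 55 mm from the axis and spans 46 to 61 mm above the underside
- crucible_rim (a point): centre of the crucible's mouth, 60 mm above its underside
- scoop: loose side-pouring scoop, 120 g: steel trough with raised wooden handle. Origin at the centre of the trough's underside, z up, x from handle to trough. Trough 44 mm along x; flat floor 3 mm thick, 36 mm along y; end walls 20 mm high. Along each y side a ramp rises at 26 degrees to a pouring edge: it pours to either side when rolled some 65 degrees about its x axis
- scoop_edge (a point): middle of the +y pouring edge: x = 0, y = +33 mm, 9.5 mm above the scoop's underside; the other edge is its mirror image at y = -33 mm
- scoop_handle (a point): a good grip point on the handle, at x = -68 mm, y = 0, 30 mm above the scoop's underside. The handle is a straight bar along x from x = -40 to -155 mm, 16 mm wide (y) and 14 mm high. A foot 44 mm wide under its end (x = -148 mm) reaches down to the level of the trough's underside, so the scoop stands level by itself
- nugget0: lumpy brass nugget about 17 mm across and 15 mm tall, 13 g, lying in the scoop's trough at the start; origin at its underside
- nugget1: lumpy brass nugget about 17 mm across and 15 mm tall, 13 g, lying in the scoop's trough at the start; origin at its underside
- nugget2: lumpy brass nugget about 17 mm across and 15 mm tall, 13 g, lying in the scoop's trough at the start; origin at its underside
- bottle_a: bystander: translucent white squeeze bottle with a white cap, 44 mm across, 110 mm tall, standing; origin at the centre of its underside
- bottle_b: bystander: white squeeze bottle with a red cap, 44 mm across, 120 mm tall, standing; origin at the centre of its underside
- scriber: bystander: red scriber lying on the bench, 10 mm thick, about 130 mm long along its x; origin on the bench under its middle
- hammer: bystander: hammer lying on the bench along its x; origin on the bench under it
- file: bystander: flat steel file with a blue handle lying on the bench, 12 mm thick, 150 mm long along its x; origin on the bench under its middle
- oilstone: bystander: grey sharpening stone 50 x 130 x 20 mm lying flat (long side along its y); origin at the centre of its underside
- pumice: bystander: reddish-brown pumice lump, 72 mm across, 30 mm tall; origin at the centre of its underside
Not all that is in view belongs to the job. Of the things that look like the crucible, the middle-sized one is meant.

How it is judged:
By the outcome, as a careful person would: the job done as asked, in the order asked, and still so for the second after the job is handed in, with the robot touching nothing.
It also fails if it takes over 72 s, if anything falls off the work surface, if the arm or the gripper's body presses on something with over 40 N, if the wrist force passes 120 N, or if a joint passes its speed limit or range.

## Robot

A 6-joint arm with a two-finger parallel gripper is mounted at the origin on the work surface. World frame = base frame: x ahead of the robot, y to its left, z up, the work surface at z = 0. Lengths are in m, angles in rad, forces in N, time in s.
With the tool pointing down it reaches from about 0.35 to 0.975 m from the base axis. Payload 4.9 kg.
Tool frame: the origin (TCP) lies midway between the tips of the shut fingers; the grasp point (between the pads) lies 19 mm behind it; z points along the fingers, y is the line along which they close (so a half turn about z gives the same grasp; the last joint's range is limited). The gripper opens to 85 mm and grips with 20 to 120 N. Pads are 22 mm wide; open, the fingers measure 114 mm over their backs; the gripper's body (76 mm by 85 mm) begins 54 mm behind the grasp point. The pads swing forward as they close: fully open they stand 13 mm farther back than shut.
Start: joints at [1.217, 0.053, 1.613, -0, 1.476, -0.119], TCP at [0.145, 0.608, 0.231] pointing down, gripper open.
Joint ranges: [-3.01, 3.01], [-1.01, 2.22], [0.06, 2.58], [-1.02, 4.17], [0.09, 2.62], [-3.14, 3.14]. Speed limits (rad/s): [2.57, 2.57, 3.14, 3.14, 3.14, 3.14].

## Interface

Orientations are given as a unit quaternion [w, x, y, z].
In Python, from plant import state, grab_frame, job_done, cut_out, place_of gives the robot as it stands.
- The arm moves only by the tool jog_arm, never from a script. Its argument "motion" is text: rows parted by semicolons, each of 7 numbers parted by spaces: the opening in per cent of the stroke, from 0 (shut) to 100 (fully open), then the shift along the tool's x, y, z as a fraction of full scale, then the turn, a rotation vector about the tool's x, y, z as a fraction of full scale. A call has exactly 5 rows; each row is the pose to reach, as a shift and turn from the pose commanded when the call began, along the tool's axes at that moment; what a row does not reach only later rows make up. Full scale, the value 1, is 50 cm for a shift and 1.5 rad for a turn. A row lasts 1/8 s, in which the tool goes at most 62.5 mm and 10.7 degrees, less where a joint would pass 70% of its speed; a pose out of reach is approached as far as the arm can. A call with a number of a shift or a turn outside -1 to 1 is refused whole. A call with a gripper value outside its range is refused whole. The fingers move at their own pace and stop on an object; the grip force is fixed at half the most. Time passes only in rows, so rows that repeat a pose let the fingers close, or fill a call up. It gives the time, the measured TCP pose, the force, the opening and the grip force at its end, in the units of the state.
- state(): the state, without advancing time (a new reading comes with each control period).
- grab_frame(name): name is "scene" or "top" or "wrist"; returns a dict with "color" (384x512x3 uint8, red, green, blue), "range_z" (384x512 float32, m along the optical axis (not along the pixel's ray), 0 where there is no reading), "intrinsics" (3x3 intrinsics, pixels), "world_from_camera" (4x4, takes a point from camera to world coordinates). Camera axes: x right, y up, looking along -z (the intrinsics and any distortion apply to the point x, -y, -z); pixel columns grow to the right and rows downward; lengths in m; the calibration is good to about 2 mm. The wrist camera is an equidistant fisheye: a pixel r from the principal point sees the ray r / f radians off the axis. A picture is of the moment at which its call begins.
- job_done(): hands the job in; it is judged then, once.
Trained networks look in the newest picture that a camera, given by its name, has taken for a name from the list of things; names that differ only in an ending like _2 or _b are one class to them, and where a whole thing is asked for, a point or a joint stands for the part that bears it (a point fixed in the world has none). Each returns a list of dicts, best first, with "p" (0 to 1); they miss things now and then, are a little off and sometimes report something else, mostly with a low value. They report only what shows in the picture. A call takes as long as a camera call. They do not tell look-alikes from the thing itself.
- cut_out(camera, thing): "pixels" (384x512 bool, what is visible of it).
- place_of(camera, thing): "at" ([x, y, z] in m, in world coordinates, good to about 4 mm: a listed point, or the origin of a listed thing).
The state is a dict: "time": time; "joint_pos": joint angles; "joint_vel": joint speeds; "joint_efforts": joint torques, N m; "tool_pos": TCP position; "tool_rot": TCP orientation; "contact_force": force on the tool from outside, world axes, zero at the start; "ft_torque": the same for the moment, N m; "gripper_width": opening from 0.0 (shut) to 1.0 (fully open); "grasp_force": force on a finger pad.
Only numpy, scipy, OpenCV 4.12 (cv2) and the standard library are available. Lean on these libraries where they do the work, as an engineer would, in place of code of your own. Each camera call takes 0.05 s, during which the arm holds its last target. There are 200 camera calls.

## Working session

There is one attempt and no reset: what is moved stays moved. The work goes in short steps, Python scripts to look and compute and a tool call to move; the robot and the scene stay as the last step left them, time stands still between calls to the robot, and variables do not carry over. Pictures are saved under pics/ and viewed, at most 10 in all, crops included, and the job is handed in when it is done.

Besides the shell and the picture viewer there is one more tool, called after "Emit:" as name(argument=value, ...), one argument or row to a line, values as JSON. jog_arm: Moves the arm, as the interface text tells. Shift numbers are shares of 50 cm and turn numbers shares of 1.5 rad, none past 1 either way. Its arguments: {"type":"object","properties":{"motion":{"type":"string"}},"required":["motion"]}

```bash
ls; mkdir -p pics
cat > h.py <<'E'
import numpy as np,cv2
from plant import *
from scipy.spatial.transform import Rotation as R
def cloud(f):
    K=f["intrinsics"];T=f["world_from_camera"];z=f["range_z"]
    v,u=np.mgrid[:384,:512]
    p=np.stack([(u-K[0,2])/K[0,0]*z,-(v-K[1,2])/K[1,1]*z,-z],-1)
    w=p@T[:3,:3].T+T[:3,3]; w[z==0]=np.nan
    return w
def save(n,f,box=None,s=1):
    c=f["color"][...,::-1]
    if box: c=c[box[1]:box[3],box[0]:box[2]]
    cv2.imwrite("pics/"+n,cv2.resize(c,None,fx=s,fy=s,interpolation=cv2.INTER_CUBIC))
E
python3 - <<'E'
from h import *
a=grab_frame("scene");b=grab_frame("top")
save("scene.png",a,None,1.5);save("top.png",b,None,1.5)
np.set_printoptions(precision=3,suppress=True)
for t in ["jig_seat","jig_flask","crucible","crucible_lip","crucible_rim","scoop","scoop_edge","scoop_handle","nugget0","bottle_a","scriber","hammer","file","oilstone","pumice"]:
    for c in ["top","scene"]:
        print(t,c,[(round(float(d["p"]),2),np.round(d["at"],3)) for d in place_of(c,t)][:5])
s=state();print(s["time"],s["tool_pos"],s["tool_rot"])
E
```

```text
pics
jig_seat top [(0.7, array([ 0.568, -0.008,  0.012]))]
jig_seat scene [(0.97, array([ 0.565, -0.005,  0.012])), (0.26, array([ 0.54 , -0.225,  0.008]))]
jig_flask top [(0.55, array([ 0.668, -0.046,  0.059]))]
jig_flask scene [(0.93, array([ 0.669, -0.052,  0.057]))]
crucible top [(0.95, array([ 0.631,  0.328, -0.004])), (0.82, array([ 0.516,  0.308, -0.003])), (0.69, array([ 0.365,  0.269, -0.002])), (0.15, array([ 0.534, -0.254,  0.003]))]
crucible scene [(0.95, array([0.368, 0.267, 0.   ])), (0.87, array([0.632, 0.33 , 0.001])), (0.8, array([ 0.516,  0.308, -0.001]))]
crucible_lip top [(0.87, array([0.517, 0.258, 0.05 ])), (0.63, array([0.304, 0.215, 0.077])), (0.62, array([0.612, 0.359, 0.038])), (0.49, array([ 0.388, -0.122,  0.004]))]
crucible_lip scene [(0.97, array([0.522, 0.256, 0.051])), (0.59, array([0.61 , 0.362, 0.04 ])), (0.57, array([0.309, 0.216, 0.075])), (0.34, array([ 0.568, -0.005,  0.012]))]
crucible_rim top [(0.62, array([0.629, 0.33 , 0.043])), (0.61, array([0.515, 0.308, 0.057])), (0.59, array([0.369, 0.264, 0.09 ])), (0.16, array([ 0.566, -0.005,  0.003]))
[... 1109 characters left out ...]
r top [(0.6, array([0.371, 0.106, 0.002])), (0.34, array([0.514, 0.306, 0.058]))]
scriber scene [(0.53, array([ 0.747,  0.21 , -0.   ])), (0.42, array([ 0.609, -0.472, -0.004]))]
hammer top [(0.75, array([ 0.606, -0.467,  0.   ]))]
hammer scene [(0.57, array([ 0.608, -0.471,  0.   ]))]
file top [(0.59, array([ 0.388, -0.118,  0.003])), (0.23, array([ 0.533, -0.226,  0.011]))]
file scene []
oilstone top [(0.81, array([ 0.382,  0.002, -0.004])), (0.48, array([0.516, 0.253, 0.052]))]
oilstone scene [(0.75, array([ 0.385,  0.004, -0.006]))]
pumice top [(0.69, array([ 0.766, -0.245, -0.006]))]
pumice scene [(0.69, array([ 0.765, -0.239,  0.001]))]
1.6 [0.145 0.608 0.231] [0.    0.117 0.993 0.   ]
```

View pics/top.png

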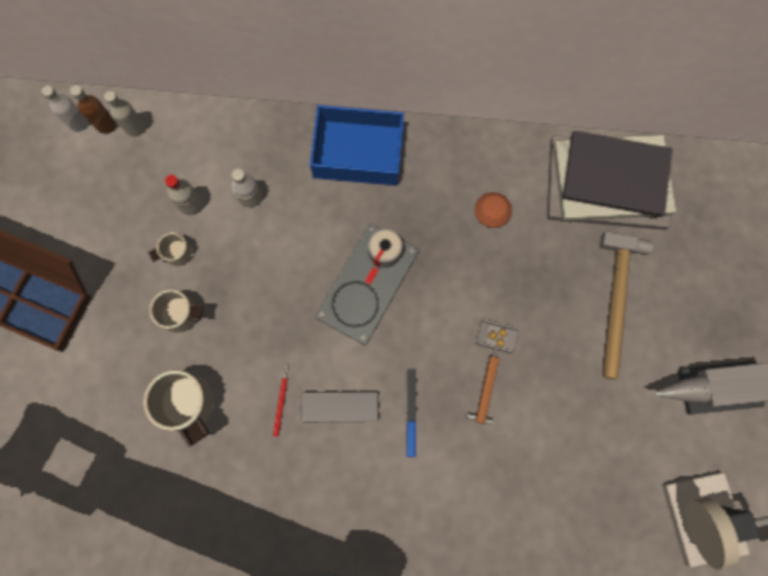

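View pics/scene.png

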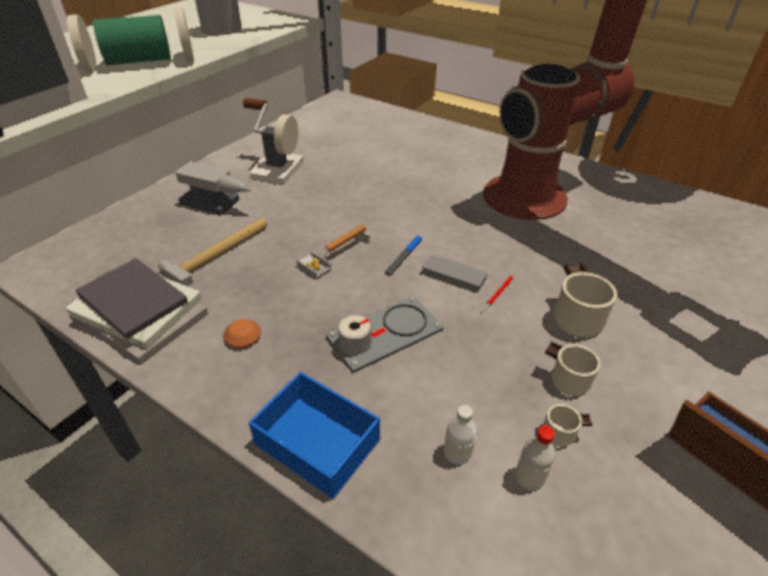

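Top view (768-wide): three crucible look-alikes at (172,249) small, (172,310) middle, (175,400) large. The jig ring is at (355,303), the flask at (385,245), and the scoop trough with nuggets at (497,336). I choose the middle one at (172,310), at world ≈(0.516,0.308) with its lip toward -y. I'll check that with a close crop and measure the geometry from depth.

```bash
cat > m.py <<'E'
from h import *
from scipy.optimize import least_squares
np.set_printoptions(precision=4,suppress=True)
def circ(p):
    r=least_squares(lambda q:np.hypot(p[:,0]-q[0],p[:,1]-q[1])-q[2],[*p[:,:2].mean(0),.03],loss="soft_l1",f_scale=.001);return r.x
E
python3 - <<'E'
from m import *
b=grab_frame("top");a=grab_frame("scene")
for n,f in(("top",b),("scene",a)):
    w=cloud(f);c=f["color"].astype(int)
    d=np.hypot(w[...,0]-.516,w[...,1]-.307)
    m=(d<.037)&(w[...,2]>.057)&(w[...,2]<.066); print(n,"rim",m.sum(),circ(w[m]) if m.sum()>8 else 0, w[m][:,2].mean())
    m=(d<.062)&(d>.037)&(w[...,2]>.045); print("lip",m.sum(),w[m].mean(0))
    for th,xy in((0.059,(.669,-.05)),):
        d=np.hypot(w[...,0]-xy[0],w[...,1]-xy[1]); m=(d<.045)&(w[...,2]>.05); print("flask",m.sum(),circ(w[m]),(w[m].max(0)+w[m].min(0))/2)
    d=np.hypot(w[...,0]-.567,w[...,1]+.006); m=(d<.05)&(w[...,2]>.0155)&(w[...,2]<.025); print("ring",m.sum(),circ(w[m]) if m.sum()>8 else 0)
    R_,G,B=c[...,0],c[...,1],c[...,2]
    m=(R_>120)&(G<.45*R_)&(B<.45*R_)&(np.hypot(w[...,0]-.62,w[...,1]+.03)<.06); p=w[m]; print("red",m.sum(),p.mean(0),p[:,2].min(),p[:,2].max())
    q=p[p[:,2]<.03]; print(" plate stripe",len(q),q.mean(0))
    m=(np.abs(w[...,0]-.46)<.11)&(np.abs(w[...,1]+.26)<.05)&(w[...,2]>.022)&(w[...,2]<.045); p=w[m]
    cc=p[:,:2].mean(0);u,s,vt=np.linalg.svd(p[:,:2]-cc); print("handle",len(p),cc,vt[0],(p[:,:2]-cc)@vt[0]@np.eye(1)[0] if 0 else (((p[:,:2]-cc)@vt[0]).min(),((p[:,:2]-cc)@vt[0]).max()),p[:,2].mean())
    d=np.hypot(w[...,0]-.368,w[...,1]-.267)
save("crop.png",a,(330,170,450,310),4)
E
```

```text
top rim 111 [0.519  0.3045 0.0317] 0.059281571340807714
lip 92 [0.5198 0.2611 0.0547]
flask 397 [ 0.6661 -0.0502  0.0211] [ 0.6657 -0.0507  0.0559]
ring 117 [ 0.5658 -0.0066  0.0394]
red 50 [ 0.6267 -0.0316  0.0206] 0.006535387739802001 0.059663100762957555
 plate stripe 40 [ 0.6215 -0.0294  0.0116]
handle 346 [ 0.4382 -0.2457] [-0.9884  0.1519] (np.float64(-0.11767796823569619), np.float64(0.058604927033965956)) 0.03417151764471741
scene rim 121 [0.5206 0.307  0.0317] 0.059079812910954294
lip 126 [0.5317 0.2791 0.0543]
flask 305 [ 0.6705 -0.0467  0.022 ] [ 0.6683 -0.0469  0.055 ]
ring 92 [ 0.5685 -0.0042  0.0398]
red 34 [ 0.6259 -0.0322  0.0206] 0.01004429937654372 0.05976452881710348
 plate stripe 28 [ 0.621  -0.0303  0.0126]
handle 181 [ 0.4455 -0.2422] [ 0.9819 -0.1893] (np.float64(-0.06349591687235624), np.float64(0.11485734957644422)) 0.032050021727930686
```

View pics/crop.png

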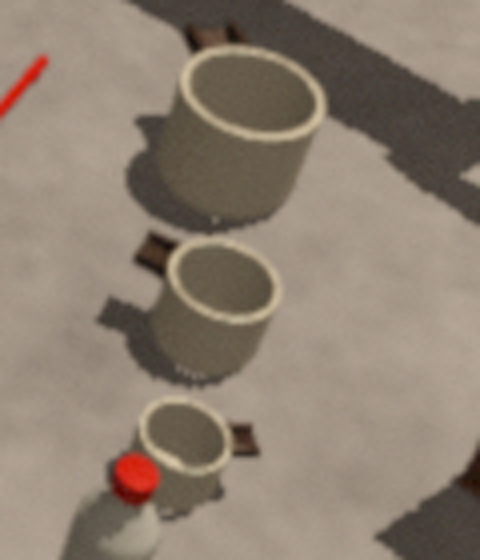

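The crop shows the middle crucible at (220,290), with the small one at (185,440) and the large at (250,100). The rim radius (~34 mm) and height (60 mm) match the description, so this is the right one.

```bash
cat >> h.py <<'E'
np.set_printoptions(precision=4,suppress=True)
def cur():
    s=state();q=np.array(s["tool_rot"]);return s,np.array(s["tool_pos"]),R.from_quat(q[[1,2,3,0]])
def down(yaw): # tool pointing down, closing axis y at world angle yaw (deg)
    y=np.array([np.cos(np.radians(yaw)),np.sin(np.radians(yaw)),0]);z=np.array([0,0,-1.]);return R.from_matrix(np.stack([np.cross(y,z),y,z],1))
def plan(pos,Rt):
    s,p,R0=cur();d=R0.inv().apply(np.array(pos)-p)/.5;r=(R0.inv()*Rt).as_rotvec()
    print("t",s["time"],"tcp",p,"shift",d,"turn",r/1.5,"deg",np.degrees(np.linalg.norm(r)),"j",s["joint_pos"],"w",s["gripper_width"],"F",s["contact_force"],s["grasp_force"])
E
python3 -c "
from h import *
plan((.518,.3065,.2),down(2))"
```

```text
t 1.7 tcp [0.1454 0.6078 0.2313] shift [-0.8649 -0.4127  0.0626] turn [-0.      0.      0.8674] deg 74.54620564644335 j [ 1.217   0.0527  1.6129 -0.      1.476  -0.119 ] w 1.003298474031289 F [-0.3559 -0.1334 -0.5617] 0.0
```

Emit:
jog_arm(
  motion="100 -0.125 -0.06 0 0 0 0.12; 100 -0.24 -0.12 0 0 0 0.24; 100 -0.35 -0.17 0 0 0 0.36; 100 -0.46 -0.22 0.02 0 0 0.48; 100 -0.57 -0.27 0.04 0 0 0.6",
)

```text
time: 2.33
tool_pos: [0.3892, 0.4117, 0.2124]
tool_rot: [0.0, 0.54, 0.842, 0.001]
contact_force: [0.8, 0.8, -0.1]
gripper_width: 1.001
grasp_force: 0.0
```

```bash
python3 -c "
from h import *
plan((.518,.3065,.18),down(2))"
```

```text
t 2.325 tcp [0.3892 0.4117 0.2124] shift [-0.2987  0.1463  0.0648] turn [ 0.0009 -0.0005  0.2635] deg 22.649174737226016 j [ 0.6821 -0.0748  1.7712  0.0001  1.4437  0.2519] w 1.001061910412304 F [ 0.7778  0.7943 -0.1497] 0.0
```

Emit:
jog_arm(
  motion="100 -0.1 0.05 0.02 0 0 0.1; 100 -0.2 0.1 0.04 0 0 0.2; 100 -0.3 0.147 0.065 0 0 0.264; 100 -0.3 0.147 0.065 0 0 0.264; 100 -0.3 0.147 0.065 0 0 0.264",
)

```text
time: 2.95
tool_pos: [0.5175, 0.3081, 0.1795]
tool_rot: [-0.0, 0.693, 0.721, -0.0]
contact_force: [-0.4, 0.7, 0.4]
gripper_width: 0.998
grasp_force: 0.0
```

```bash
cat >> h.py <<'E'
def fcloud(f):
    K=f["intrinsics"];T=f["world_from_camera"];z=f["range_z"]
    v,u=np.mgrid[:384,:512];a=(u-K[0,2])/K[0,0];b=(v-K[1,2])/K[1,1];r=np.hypot(a,b)+1e-9;t=np.tan(np.minimum(r,1.5))/r
    p=np.stack([a*t*z,-b*t*z,-z],-1);w=p@T[:3,:3].T+T[:3,3];w[z==0]=np.nan;return w
E
cat > cruc.py <<'E'
from m import *
import sys
x,y,h=map(float,sys.argv[1:4])
f=grab_frame("wrist");w=fcloud(f);save(sys.argv[4],f,None,1.2)
d=np.hypot(w[...,0]-x,w[...,1]-y)
m=(d<.040)&(abs(w[...,2]-h-.06)<.006);c=circ(w[m]);print("rim",m.sum(),c,np.median(w[m][:,2]))
col=f["color"].astype(int).sum(-1);d=np.hypot(w[...,0]-c[0],w[...,1]-c[1])
m=(d>.040)&(d<.06)&(w[...,2]>h+.04)&(w[...,2]<h+.07)&(col<270);p=w[m]
if m.sum()>5:
    q=p.mean(0);print("lip",m.sum(),q,"angle",np.degrees(np.arctan2(q[1]-c[1],q[0]-c[0])),"r",d[m].min(),d[m].max())
for t in("crucible_lip","crucible_rim"):print(t,[(round(float(k["p"]),2),np.round(k["at"],4)) for k in place_of("wrist",t)][:3])
E
python3 cruc.py .518 .3065 0 w1.png; python3 -c "
from h import *
plan((.518,.3065,.18),down(2))"
```

```text
rim 1165 [0.5181 0.3072 0.0317] 0.06015694987686032
lip 387 [0.5168 0.2606 0.056 ] angle -91.59970288167703 r 0.040015411237422645 0.05517027344152161
crucible_lip [(0.89, array([0.3077, 0.2183, 0.0738])), (0.85, array([0.6112, 0.3621, 0.0396])), (0.45, array([ 0.7513,  0.2109, -0.003 ]))]
crucible_rim [(0.82, array([0.6314, 0.3236, 0.0461])), (0.8, array([0.5158, 0.3074, 0.0589])), (0.74, array([0.3669, 0.2695, 0.0855]))]
t 3.1 tcp [0.517  0.3091 0.1801] shift [-0.0052  0.0018  0.0002] turn [ 0.0004 -0.0003  0.0047] deg 0.4065662254623987 j [0.4152 0.0353 1.7176 0.0002 1.3879 0.3732] w 1.0033033886582945 F [0.1228 0.2057 0.2039] 0.0
```

View pics/w1.png

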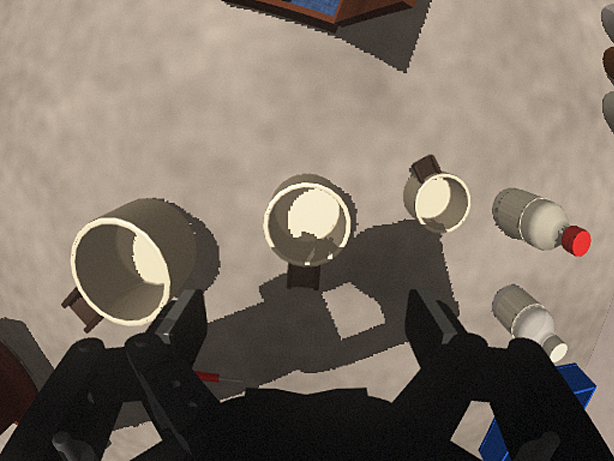

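The wrist picture shows the middle crucible at (309,223) with its lip at (304,275), and the fingers straddle it. I'm descending onto it.

Emit:
jog_arm(
  motion="100 -0.004 0.002 0.06 0 0 0.04; 100 -0.004 0.002 0.14 0 0 0.04; 100 -0.004 0.002 0.22 0 0 0.04; 100 -0.004 0.002 0.29 0 0 0.04; 100 -0.004 0.002 0.336 0 0 0.04",
)

```text
time: 3.72
tool_pos: [0.5171, 0.3068, 0.0099]
tool_rot: [-0.0, 0.713, 0.701, -0.001]
contact_force: [-0.4, -0.7, -0.8]
gripper_width: 1.001
grasp_force: 0.0
```

Emit:
jog_arm(
  motion="70 0 0 0 0 0 0; 60 0 0 0 0 0 0; 50 0 0 0 0 0 0; 50 0 0 0 0 0 0; 50 0 0 0 0 0 0",
)

```text
time: 4.35
tool_pos: [0.5189, 0.3061, 0.0119]
tool_rot: [0.0, 0.714, 0.7, 0.0]
contact_force: [-0.0, -0.7, -2.9]
gripper_width: 0.797
grasp_force: 67.8
```

```bash
python3 -c "
from h import *
plan((.567,-.006,.12),down(66.8))"
```

```text
t 4.35 tcp [0.5189 0.3061 0.0119] shift [-0.6221  0.1088 -0.2162] turn [ 0.0004  0.0001 -0.7907] deg 67.95256281468224 j [ 0.4094  0.2305  1.8106 -0.      1.0999  0.4296] w 0.7968046609749868 F [-0.0465 -0.7395 -2.9239] 67.80806690454483
```

Gripped (67.7 mm, as expected). Lifting and carrying it over to the jig.

Emit:
jog_arm(
  motion="50 0 0 -0.1 0 0 0; 50 -0.04 0.01 -0.2 0 0 -0.1; 50 -0.14 0.03 -0.22 0 0 -0.2; 50 -0.25 0.05 -0.22 0 0 -0.3; 50 -0.36 0.07 -0.22 0 0 -0.4",
)

```text
time: 4.97
tool_pos: [0.5503, 0.1239, 0.1221]
tool_rot: [0.001, 0.473, 0.881, 0.0]
contact_force: [0.2, -0.1, -3.5]
gripper_width: 0.795
grasp_force: 69.5
```

```bash
python3 -c "
from h import *
plan((.567,-.006,.12),down(66.8))"
```

```text
t 4.975 tcp [0.5503 0.1239 0.1221] shift [-0.2349 -0.1158  0.0043] turn [ 0.0006  0.0006 -0.3869] deg 33.25295536260778 j [ 0.0895  0.0005  1.8543 -0.      1.2856 -0.496 ] w 0.7948722228974628 F [ 0.1914 -0.1009 -3.5129] 69.51635152101517
```

Emit:
jog_arm(
  motion="50 -0.08 -0.04 0 0 0 -0.1; 50 -0.16 -0.08 0 0 0 -0.2; 50 -0.22 -0.11 0 0 0 -0.3; 50 -0.235 -0.116 0 0 0 -0.387; 50 -0.235 -0.116 0 0 0 -0.387",
)

```text
time: 5.6
tool_pos: [0.566, -0.0054, 0.1216]
tool_rot: [-0.0, 0.205, 0.979, 0.0]
contact_force: [0.2, -0.3, -2.1]
gripper_width: 0.798
grasp_force: 69.5
```

```bash
cat > jig.py <<'E'
from m import *
f=grab_frame("wrist");w=fcloud(f);save("w2.png",f,None,1.2);c=f["color"].astype(int)
R_,G,B=c[...,0],c[...,1],c[...,2]
d=np.hypot(w[...,0]-.668,w[...,1]+.049);m=(d<.04)&(abs(w[...,2]-.057)<.005);print("flask",m.sum(),circ(w[m]) if m.sum()>9 else 0)
d=np.hypot(w[...,0]-.567,w[...,1]+.006);m=(d<.048)&(d>.034)&(abs(w[...,2]-.018)<.003);print("ring",m.sum(),circ(w[m]) if m.sum()>9 else 0)
m=(R_>110)&(G<.45*R_)&(B<.45*R_)&(np.hypot(w[...,0]-.62,w[...,1]+.03)<.08);p=w[m];print("red",m.sum())
if m.sum()>9:
    for lo,hi in((0,.03),(.054,.064)):
        k=(p[:,2]>lo)&(p[:,2]<hi);q=p[k]
        if len(q)>5:
            u,s,vt=np.linalg.svd(q[:,:2]-q[:,:2].mean(0));print(" ",len(q),q.mean(0),np.degrees(np.arctan2(vt[0,1],vt[0,0])))
for t in("crucible_lip","crucible_rim","jig_seat","jig_flask"):print(t,[(round(float(k["p"]),2),np.round(k["at"],4)) for k in place_of("wrist",t)][:3])
plan((.567,-.006,.12),down(66.8))
E
python3 jig.py
```

```text
flask 0 0
ring 780 [ 0.5649 -0.0048  0.0396]
red 0
crucible_lip []
crucible_rim [(0.69, array([ 0.5634, -0.0087,  0.1673]))]
jig_seat [(0.68, array([ 0.5665, -0.0048,  0.0123]))]
jig_flask [(0.69, array([ 0.5239, -0.2668, -0.0014]))]
t 5.85 tcp [ 0.5659 -0.004   0.1215] shift [-0.0037 -0.0028  0.003 ] turn [ 0.0001 -0.0001 -0.0036] deg 0.3090489713041601 j [-0.1386  0.0063  1.8497  0.0001  1.2858 -1.2991] w 0.7955598212776436 F [ 0.1623 -0.4024 -2.0029] 69.51620891690254
```

View pics/w2.png

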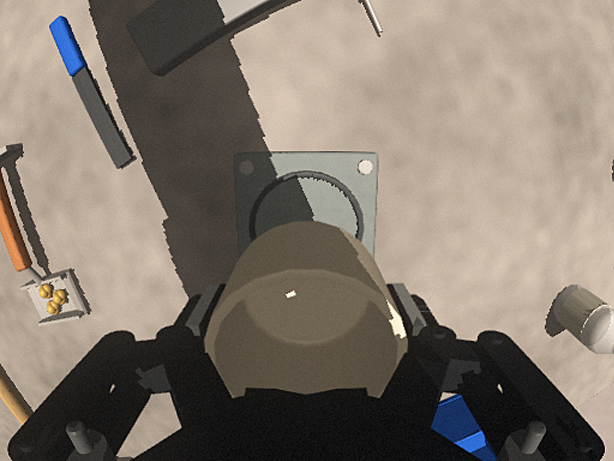

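Wrist picture: the plate's rear edge (235..378,153) is level in the image, so the tool is aligned with the jig. The ring is centred at about (305,230). I'm lowering the crucible in.

Emit:
jog_arm(
  motion="50 -0.003 -0.002 0.06 0 0 0; 50 -0.003 -0.002 0.11 0 0 0; 50 -0.003 -0.002 0.15 0 0 0; 50 -0.003 -0.002 0.178 0 0 0; 50 -0.003 -0.002 0.192 0 0 0",
)

```text
time: 6.48
tool_pos: [0.5668, -0.006, 0.0248]
tool_rot: [-0.0, 0.204, 0.979, -0.0]
contact_force: [0.3, -0.6, -3.1]
gripper_width: 0.796
grasp_force: 69.5
```

Emit:
jog_arm(
  motion="50 0 0 0.001 0 0 0; 60 0 0 0.001 0 0 0; 80 0 0 0.001 0 0 0; 100 0 0 0.001 0 0 0; 100 0 0 0.001 0 0 0",
)

```text
time: 7.1
tool_pos: [0.5678, -0.0063, 0.0259]
tool_rot: [0.001, 0.204, 0.979, 0.0]
contact_force: [0.3, -0.1, 0.6]
gripper_width: 1.002
grasp_force: 0.0
```

```bash
python3 -c "
from h import *
plan((.567,-.006,.2),down(66.8))"
```

```text
t 7.1 tcp [ 0.5678 -0.0063  0.0259] shift [ 0.0011  0.0002 -0.3481] turn [ 0.0003  0.0011 -0.0036] deg 0.3260824628454118 j [-0.1422  0.135   1.8929  0.      1.1119 -1.3027] w 1.001954458826798 F [ 0.2925 -0.1235  0.629 ] 0.0
```

Emit:
jog_arm(
  motion="100 0 0 -0.06 0 0 0; 100 0 0 -0.15 0 0 0; 100 -0.05 0 -0.27 0 0 0; 100 -0.1 0 -0.36 0 0 0; 100 -0.12 0 -0.38 0 0 0",
)

```text
time: 7.72
tool_pos: [0.6253, -0.031, 0.2209]
tool_rot: [0.005, 0.204, 0.979, 0.0]
contact_force: [-0.2, 0.7, -0.9]
gripper_width: 0.998
grasp_force: 0.0
```

```bash
cat > jig2.py <<'E'
import sys
from m import *
f=grab_frame("wrist");w=fcloud(f);save(sys.argv[1],f,None,1.2);c=f["color"].astype(int)
R_,G,B=c[...,0],c[...,1],c[...,2]
d=np.hypot(w[...,0]-.668,w[...,1]+.049);m=(d<.04)&(abs(w[...,2]-.057)<.005);fl=circ(w[m]) if m.sum()>9 else 0;print("flask",m.sum(),fl)
d=np.hypot(w[...,0]-.567,w[...,1]+.006);m=(d<.048)&(d>.0385)&(abs(w[...,2]-.018)<.003);print("ring",m.sum(),circ(w[m]) if m.sum()>9 else 0)
m=(d<.04)&(abs(w[...,2]-.072)<.005);ri=circ(w[m]);print("rim",m.sum(),ri,"z",w[m][:,2].mean())
d=np.hypot(w[...,0]-ri[0],w[...,1]-ri[1]);m=(d>.040)&(d<.057)&(w[...,2]>.056)&(w[...,2]<.08)&(c.sum(-1)<300);q=w[m].mean(0);print("lip",m.sum(),q,"ang",np.degrees(np.arctan2(q[1]-ri[1],q[0]-ri[0])))
if np.size(fl)>1:print("jig ang (rim->flask)",np.degrees(np.arctan2(fl[1]-ri[1],fl[0]-ri[0])))
m=(R_>100)&(G<.45*R_)&(B<.45*R_)&(np.hypot(w[...,0]-.63,w[...,1]+.03)<.08);p=w[m];print("red",m.sum())
for lo,hi in((0,.03),(.054,.064)):
    q=p[(p[:,2]>lo)&(p[:,2]<hi)]
    if len(q)>5:
        u,s,vt=np.linalg.svd(q[:,:2]-q[:,:2].mean(0));print(" ",len(q),q.mean(0),np.degrees(np.arctan2(vt[0,1],vt[0,0])))
for t in("crucible_lip","crucible_rim","jig_flask"):print(t,[(round(float(k["p"]),2),np.round(k["at"],4)) for k in place_of("wrist",t)][:2])
E
python3 jig2.py w3.png; python3 -c "
from h import *
plan((.465,-.250,.12),down(80))"
```

```text
flask 2131 [ 0.6647 -0.0482  0.021 ]
ring 396 [ 0.5665 -0.0057  0.0407]
rim 962 [ 0.5671 -0.0061  0.0316] z 0.0720799590474544
lip 307 [ 0.6093 -0.0264  0.0686] ang -25.741220851762332
jig ang (rim->flask) -23.34390698294981
red 44
  31 [ 0.6323 -0.0331  0.0146] 35.15305463612534
  12 [ 0.6441 -0.0393  0.0579] -22.135826053412437
crucible_lip [(0.69, array([0.6118, 0.3614, 0.0389])), (0.66, array([ 0.6173, -0.0287,  0.0636]))]
crucible_rim [(0.72, array([ 0.5656, -0.0087,  0.0734])), (0.56, array([0.631 , 0.3247, 0.0473]))]
jig_flask [(0.8, array([ 0.6682, -0.0465,  0.0578]))]
t 7.925 tcp [ 0.6208 -0.0298  0.2129] shift [ 0.1094 -0.528   0.1865] turn [-0.0002 -0.0023 -0.1572] deg 13.509424441549237 j [-0.1677  0.0585  1.6379  0.0001  1.4488 -1.3282] w 0.9973318994423858 F [0.1066 0.6981 0.5461] 0.0
```

View pics/w3.png

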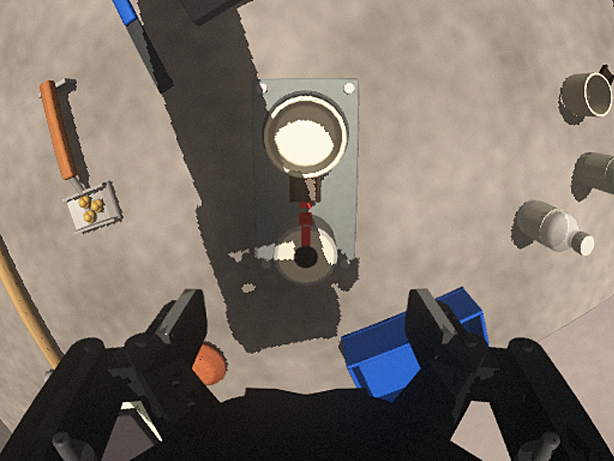

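The wrist picture shows the crucible seated at (306,137), its lip at (305,188), the red stripe at (306,215) and the flask at (305,255), all in line. Next is the scoop. On the way I'll test which lean side the wrist prefers.

Emit:
jog_arm(
  motion="100 -0.01 -0.12 0 0 0 -0.05; 100 -0.02 -0.24 0.01 0.05 0 -0.1; 100 -0.03 -0.36 0.02 0.15 0 -0.1; 100 -0.033 -0.48 0.026 0.2 0 -0.1; 100 -0.033 -0.492 0.026 0.2 0 -0.1",
)

```text
time: 8.55
tool_pos: [0.5359, -0.2628, 0.198]
tool_rot: [-0.034, 0.128, 0.98, -0.145]
contact_force: [-0.3, 1.2, -0.4]
gripper_width: 1.004
grasp_force: 0.0
```

```bash
python3 -c "
from h import *
s,p,r=cur();print(r.as_matrix())
plan((.54,-.263,.2),down(80.5))"
```

```text
[[-0.9647  0.2421 -0.1035]
 [ 0.2617  0.9248 -0.2761]
 [ 0.0288 -0.2935 -0.9555]]
t 8.55 tcp [ 0.5359 -0.2628  0.198 ] shift [-0.0079  0.0004 -0.0045] turn [-0.1975 -0.0289 -0.0627] deg 17.98383509612688 j [-0.4426  0.0131  1.7307 -0.3039  1.3808 -1.6976] w 1.0035068411178008 F [-0.2754  1.2247 -0.3703] 0.0
```

Emit:
jog_arm(
  motion="100 0 0 0 -0.1 -0.015 -0.03; 100 -0.008 0 -0.005 -0.198 -0.029 -0.063; 100 -0.008 0 -0.005 -0.198 -0.029 -0.063; 100 -0.008 0 -0.005 -0.198 -0.029 -0.063; 100 -0.008 0 -0.005 -0.198 -0.029 -0.063",
)

```text
time: 9.18
tool_pos: [0.5431, -0.2612, 0.2035]
tool_rot: [0.002, 0.081, 0.997, -0.001]
contact_force: [-0.3, 0.5, 0.5]
gripper_width: 0.998
grasp_force: 0.0
```

```bash
cat > sc.py <<'E'
from m import *
f=grab_frame("wrist");w=fcloud(f);save("w4.png",f,None,1.2);c=f["color"].astype(int)
k=cut_out("wrist","scoop");print([(round(float(q["p"]),2),q["pixels"].sum()) for q in k])
P=w[k[0]["pixels"]]
hue=(c[...,0]>1.6*c[...,2])&k[0]["pixels"]&(w[...,2]>.028)&(w[...,2]<.042)&(w[...,0]<.50);p=w[hue]
cc=p[:,:2].mean(0);u,s,vt=np.linalg.svd(p[:,:2]-cc);a=vt[0]*np.sign(vt[0,0]);n=np.array([-a[1],a[0]])
t=(p[:,:2]-cc)@a;print("handle",len(p),cc,"head",np.degrees(np.arctan2(a[1],a[0])),"ends",cc+a*t.min(),cc+a*t.max(),"len",np.ptp(t),"wid",np.ptp((p[:,:2]-cc)@n),"ztop",np.median(p[:,2]))
t=(P[:,:2]-cc)@a;y=(P[:,:2]-cc)@n;q=t>t.max()-.044;print("trough front",cc+a*np.nanmax(t),"y mid",(np.nanmax(y[q])+np.nanmin(y[q]))/2,"w",np.nanmax(y[q])-np.nanmin(y[q]))
for t in("scoop","scoop_handle","scoop_edge","nugget0"):print(t,[(round(float(k["p"]),2),np.round(k["at"],4)) for k in place_of("wrist",t)][:4])
plan((.4655,-.25,.2),down(80.5))
E
python3 sc.py
```

```text
[(0.8, np.int64(4228)), (0.75, np.int64(148))]
handle 1650 [ 0.4374 -0.2452] head -9.020162302652865 ends [ 0.3795 -0.236 ] [ 0.4927 -0.254 ] len 0.11459195670839792 wid 0.015889238223030837 ztop 0.037225881835784236Traceback (most recent call last):
  File "sc.py", line 8, in <module>
    t=(P[:,:2]-cc)@a;y=(P[:,:2]-cc)@n;q=t>t.max()-.044;print("trough front",cc+a*np.nanmax(t),"y mid",(np.nanmax(y[q])+np.nanmin(y[q]))/2,"w",np.nanmax(y[q])-np.nanmin(y[q]))
                                                                                                       ~~~~~~~~~^^^^^^
    res = np.fmax.reduce(a, axis=axis, out=out, **kwargs)
ValueError: zero-size array to reduction operation fmax which has no identity
```

View pics/w4.png

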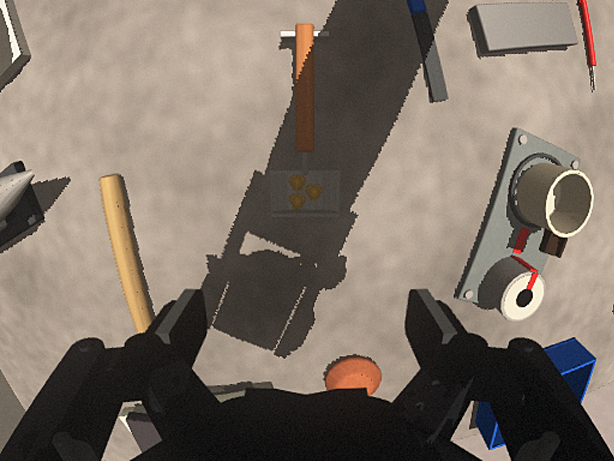

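The wrist picture shows the scoop handle running (305,25)-(305,150), with all three nuggets in the trough near (305,192). The handle measures 114.6 × 16 mm with its top at 37 mm, which matches. Heading is −9°, and the grip point is (0.465,−0.2497).

```bash
python3 -c "
from h import *
plan((.465,-.2497,.0105),down(81))"
```

```text
t 9.275 tcp [ 0.5433 -0.2615  0.2039] shift [ 0.1605 -0.0015  0.3859] turn [-0.0007  0.0038 -0.003 ] deg 0.42336841862820196 j [-0.5726  0.0151  1.6975  0.0013  1.4233 -1.982 ] w 1.0010535246828698 F [-0.5967  0.2254 -0.2018] 0.0
```

Emit:
jog_arm(
  motion="55 0.1 -0.001 0.05 0 0.004 -0.003; 55 0.16 -0.0015 0.14 0 0.004 -0.003; 55 0.16 -0.0015 0.24 0 0.004 -0.003; 55 0.16 -0.0015 0.33 0 0.004 -0.003; 55 0.16 -0.0015 0.385 0 0.004 -0.003",
)

```text
time: 9.9
tool_pos: [0.4641, -0.2493, 0.0087]
tool_rot: [-0.001, 0.079, 0.997, 0.0]
contact_force: [0.3, -0.5, 0.4]
gripper_width: 0.554
grasp_force: 0.0
```

Emit:
jog_arm(
  motion="50 0 0 0 0 0 0; 20 0 0 0 0 0 0; 0 0 0 0 0 0 0; 0 0 0 0 0 0 0; 0 0 0 0 0 0 0",
)

```text
time: 10.52
tool_pos: [0.4667, -0.2516, 0.0135]
tool_rot: [0.002, 0.079, 0.997, -0.001]
contact_force: [0.0, 2.0, 6.7]
gripper_width: 0.173
grasp_force: 59.6
```

```bash
python3 -c "
from h import *
plan((.465,-.2497,.15),down(81))"
```

```text
t 10.525 tcp [ 0.4667 -0.2516  0.0135] shift [ 0.003   0.0027 -0.2731] turn [-0.0015  0.0025 -0.0009] deg 0.2647139763747575 j [-0.6347  0.0702  1.9884 -0.0003  1.0786 -2.0469] w 0.17303621623164672 F [0.0299 2.043  6.6676] 59.55398082733154
```

Gripped. Lifting gently, then checking the load.

Emit:
jog_arm(
  motion="0 0 0 -0.02 0 0 0; 0 0 0 -0.07 0 0 0; 0 0 0 -0.14 0 0 0; 0 0 0 -0.21 0 0 0; 0 0 0 -0.24 0 0 0",
)

```text
time: 11.15
tool_pos: [0.466, -0.2513, 0.1338]
tool_rot: [0.002, 0.079, 0.997, -0.002]
contact_force: [-0.6, 0.2, -1.8]
gripper_width: 0.173
grasp_force: 58.6
```

```bash
cat > pour.py <<'E'
from h import *
import sys
C=np.array([.5671,-.0061,.072]);h=-9.;Ts=np.array([-.0665,0,.0125]);Es=np.array([0,-.033,.0095])
def pose(th,d,z):
    Rs=R.from_euler("ZX",[h,th],degrees=True);n=np.array([-np.sin(np.radians(h)),np.cos(np.radians(h)),0])
    E=np.r_[C[:2],0]+n*d+[0,0,z];return E+Rs.apply(Ts-Es),Rs*down(90)
if __name__=="__main__":
    for a in sys.argv[1:]:
        v=list(map(float,a.split(",")));print(v,pose(*v)[0]);plan(*pose(*v))
E
python3 pour.py 0,.012,.11 0,.012,.086
python3 - <<'E'
from m import *
f=grab_frame("wrist");save("w5.png",f,None,1.2)
print([(round(float(k["p"]),2),np.round(k["at"],4)) for t in("scoop","nugget0","scoop_handle") for k in place_of("wrist",t)])
E
```

```text
[0.0, 0.012, 0.11] [0.5085 0.0487 0.113 ]
t 11.15 tcp [ 0.466  -0.2513  0.1338] shift [0.011  0.6061 0.04  ] turn [-0.0018  0.0025 -0.001 ] deg 0.2768516040542269 j [-0.6348 -0.0986  1.9289 -0.0008  1.3068 -2.0469] w 0.1729752106826712 F [-0.6117  0.2351 -1.7957] 58.57970595359802
[0.0, 0.012, 0.086] [0.5085 0.0487 0.089 ]
t 11.15 tcp [ 0.466  -0.2513  0.1338] shift [0.0112 0.6062 0.088 ] turn [-0.0018  0.0025 -0.001 ] deg 0.2768516040542269 j [-0.6348 -0.0986  1.9289 -0.0008  1.3068 -2.0469] w 0.1729752106826712 F [-0.6117  0.2351 -1.7957] 58.57970595359802
[(0.67, array([ 0.5338, -0.2629,  0.1198])), (0.55, array([ 0.5346, -0.2545,  0.1234])), (0.57, array([ 0.5333, -0.2576,  0.1232])), (0.56, array([ 0.5221, -0.2682,  0.1185])), (0.6, array([ 0.4611, -0.2548,  0.1527]))]
```

View pics/w5.png

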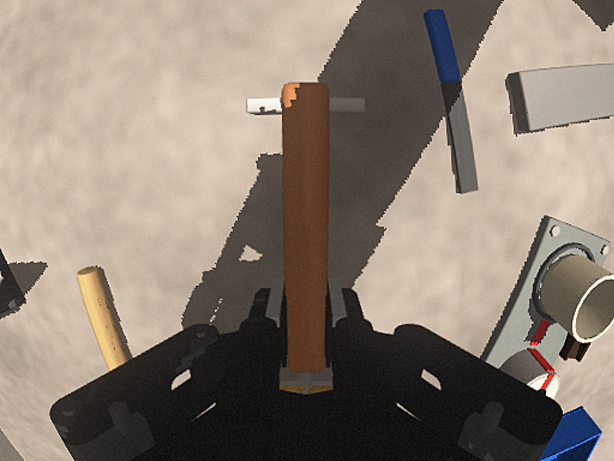

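The scoop hangs level in the grip (handle along (305,90)-(305,370)). Carrying it to the left side of the crucible.

Emit:
jog_arm(
  motion="0 0.001 0.04 0 0 0 0; 0 0.002 0.12 0 0 0 0; 0 0.004 0.22 0 0 0 0; 0 0.006 0.32 0 0 0 0; 0 0.008 0.42 0 0 0 0",
)

```text
time: 11.98
tool_pos: [0.4932, -0.0399, 0.1295]
tool_rot: [-0.001, 0.079, 0.997, -0.0]
contact_force: [0.6, -0.5, -1.2]
gripper_width: 0.174
grasp_force: 58.7
```

Emit:
jog_arm(
  motion="0 0 0.08 0.01 0 0 0; 0 0.002 0.135 0.02 0 0 0; 0 0.003 0.17 0.03 0 0 0; 0 0.003 0.186 0.04 0 0 0; 0 0.003 0.186 0.04 0 0 0",
)

```text
time: 12.6
tool_pos: [0.507, 0.0494, 0.11]
tool_rot: [-0.001, 0.079, 0.997, -0.001]
contact_force: [-0.4, 0.5, -1.7]
gripper_width: 0.169
grasp_force: 58.7
```

```bash
python3 - <<'E'
from m import *
# level check of scoop relative to crucible from the top camera and networks
for c in("top","scene"):
    f=grab_frame(c)
    for t in("scoop","scoop_handle","scoop_edge","nugget0","crucible_rim"):print(c,t,[(round(float(k["p"]),2),np.round(k["at"],4)) for k in place_of(c,t)][:4])
    save("p_%s.png"%c,f,(190,130,330,260) if c=="top" else (170,160,330,270),4)
E
python3 pour.py 0,.012,.09 15,.012,.09 30,.012,.088 45,.012,.086 60,.012,.085 75,.012,.085
```

```text
top scoop []
top scoop_handle [(0.51, array([0.5011, 0.0482, 0.1234]))]
top scoop_edge [(0.63, array([ 0.6095, -0.4685, -0.0026]))]
top nugget0 []
top crucible_rim [(0.67, array([0.3671, 0.2639, 0.092 ])), (0.66, array([ 0.6662, -0.0455,  0.0558])), (0.59, array([0.6327, 0.3299, 0.045 ])), (0.58, array([ 0.5624, -0.0062,  0.0697]))]
scene scoop [(0.67, array([0.5724, 0.0364, 0.098 ]))]
scene scoop_handle [(0.97, array([0.5069, 0.0511, 0.1321]))]
scene scoop_edge [(0.81, array([0.5846, 0.076 , 0.1051]))]
scene nugget0 [(0.55, array([0.5715, 0.0413, 0.0971])), (0.39, array([ 0.5667, -0.0022,  0.0119]))]
scene crucible_rim [(0.95, array([ 0.5663, -0.0069,  0.0687])), (0.68, array([0.6349, 0.3245, 0.0423])), (0.66, array([0.3695, 0.2677, 0.0819]))]
[0.0, 0.012, 0.09] [0.5085 0.0487 0.093 ]
t 13.2 tcp [0.5077 0.0493 0.1111] shift [-0.0017 -0.0008  0.0363] turn [-0.0006  0.0005 -0.001 ] deg 0.10837818806137678 j [-0.0486 -0.1183  1.9875 -0.001   1.2718 -1.4605] w 0.1792109251469211 F [ 1.1002 -0.0235 -0.3766] 58.7502121925354
[15.0, 0.012, 0.09] [0.5082 0.0469 0.1014]
t 13.2 tcp [0.5077 0.
[... 642 characters left out ...]
g 45.04843475091772 j [-0.0486 -0.1183  1.9875 -0.001   1.2718 -1.4605] w 0.1792109251469211 F [ 1.1002 -0.0235 -0.3766] 58.7502121925354
[60.0, 0.012, 0.085] [0.5055 0.0299 0.1151]
t 13.2 tcp [0.5077 0.0493 0.1111] shift [-0.0018 -0.0391 -0.0079] turn [-0.6987  0.001  -0.0007] deg 60.048406792590626 j [-0.0486 -0.1183  1.9875 -0.001   1.2718 -1.4605] w 0.1792109251469211 F [ 1.1002 -0.0235 -0.3766] 58.7502121925354
[75.0, 0.012, 0.085] [0.5042 0.0217 0.1177]
t 13.2 tcp [0.5077 0.0493 0.1111] shift [-0.0018 -0.0556 -0.013 ] turn [-0.8732  0.0011 -0.0006] deg 75.04838920900077 j [-0.0486 -0.1183  1.9875 -0.001   1.2718 -1.4605] w 0.1792109251469211 F [ 1.1002 -0.0235 -0.3766] 58.7502121925354
```

View pics/p_scene.png

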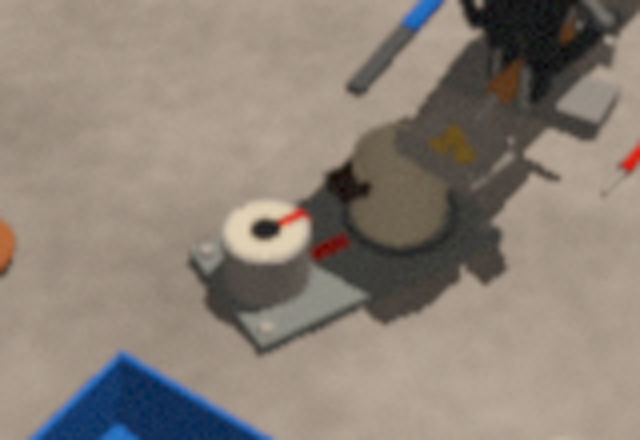

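The scene picture shows the nuggets in the trough at (452,145), just beside the crucible mouth at (400,160). Distances check out, so I'm rolling toward the crucible.

Emit:
jog_arm(
  motion="0 -0.0017 -0.003 0.024 -0.105 0 0; 0 -0.0017 -0.006 0.017 -0.21 0 0; 0 -0.0018 -0.011 0.01 -0.314 0 0; 0 -0.0018 -0.017 0.005 -0.419 0 0; 0 -0.0018 -0.0244 0 -0.524 0 0",
)

```text
time: 13.82
tool_pos: [0.5071, 0.0364, 0.1119]
tool_rot: [0.032, 0.073, 0.92, 0.383]
contact_force: [-0.6, 0.9, -1.8]
gripper_width: 0.175
grasp_force: 59.0
```

```bash
python3 pour.py 45,.012,.086 54,.012,.085 63,.012,.085 72,.012,.085 80,.012,.085
```

```text
[45.0, 0.012, 0.086] [0.5066 0.0371 0.1115]
t 13.825 tcp [0.5071 0.0364 0.1119] shift [0.0012 0.0002 0.0015] turn [0.0022 0.0024 0.0006] deg 0.284469749868413 j [-0.4721 -0.0217  2.0503  0.7482  1.4532 -2.1104] w 0.17516990088198914 F [-0.5539  0.9221 -1.8201] 58.96045982837677
[54.0, 0.012, 0.085] [0.506  0.0329 0.1135]
t 13.825 tcp [0.5071 0.0364 0.1119] shift [ 0.0011 -0.0029 -0.0073] turn [-0.1025  0.0024  0.0008] deg 8.814718027523508 j [-0.4721 -0.0217  2.0503  0.7482  1.4532 -2.1104] w 0.17516990088198914 F [-0.5539  0.9221 -1.8201] 58.96045982837677
[63.0, 0.012, 0.085] [0.5052 0.0283 0.1158]
t 13.825 tcp [0.5071 0.0364 0.1119] shift [ 0.0011 -0.0062 -0.0172] turn [-0.2073  0.0023  0.001 ] deg 17.8134049694093 j [-0.4721 -0.0217  2.0503  0.7482  1.4532 -2.1104] w 0.17516990088198914 F [-0.5539  0.9221 -1.8201] 58.96045982837677
[72.0, 0.012, 0.085] [0.5044 0.0234 0.1173]
t 13.825 tcp [0.5071 0.0364 0.1119] shift [ 0.0011 -0.011  -0.0264] turn [-0.312   0.0022  0.0012] deg 26.812969804841185 j [-0.4721 -0.0217  2.0503  0.7482  1.4532 -2.1104] w 0.17516990088198914 F [-0.5539  0.9221 -1.8201] 58.96045982837677
[80.0, 0.012, 0.085] [0.5037 0.0189 0.118 ]
t 13.825 tcp [0.5071 0.0364 0.1119] shift [ 0.0011 -0.0164 -0.0339] turn [-0.4051  0.0022  0.0013] deg 34.81276956651197 j [-0.4721 -0.0217  2.0503  0.7482  1.4532 -2.1104] w 0.17516990088198914 F [-0.5539  0.9221 -1.8201] 58.96045982837677
```

Emit:
jog_arm(
  motion="0 0.001 -0.0015 -0.0035 -0.05 0.002 0; 0 0.001 -0.003 -0.007 -0.1 0.002 0; 0 0.001 -0.0045 -0.012 -0.155 0.002 0; 0 0.001 -0.006 -0.017 -0.205 0.002 0; 0 0.001 -0.0085 -0.022 -0.26 0.002 0",
)

```text
time: 14.45
tool_pos: [0.5048, 0.026, 0.116]
tool_rot: [0.043, 0.065, 0.83, 0.553]
contact_force: [0.2, 0.0, -1.6]
gripper_width: 0.176
grasp_force: 59.2
```

```bash
cat > nug.py <<'E'
from m import *
for c in("scene","top"):
    f=grab_frame(c);w=cloud(f)
    for t in("nugget0","scoop_edge"):print(c,t,[(round(float(k["p"]),2),np.round(k["at"],4)) for k in place_of(c,t)][:5])
    save("q_%s_%.1f.png"%(c,state()["time"]),f,(200,130,300,250) if c=="top" else (220,160,320,260),5)
E
python3 nug.py; python3 pour.py 68,.012,.085 78,.012,.085; ls pics
```

```text
scene nugget0 []
scene scoop_edge [(0.86, array([0.5763, 0.0348, 0.142 ]))]
top nugget0 [(0.52, array([ 0.5428, -0.0109,  0.0238])), (0.48, array([ 0.5789, -0.0232,  0.0292])), (0.46, array([ 0.571 , -0.0068,  0.0248])), (0.32, array([ 0.7518,  0.2096, -0.0014]))]
top scoop_edge [(0.65, array([0.5706, 0.032 , 0.1481])), (0.32, array([0.7287, 0.3186, 0.    ]))]
[68.0, 0.012, 0.085] [0.5048 0.0256 0.1167]
t 14.75 tcp [0.5047 0.0266 0.1163] shift [-0.0005  0.0001 -0.0022] turn [-0.0089 -0.0009  0.0004] deg 0.7696589136029588 j [-0.5999  0.1719  2.0221  0.9908  1.6669 -2.3137] w 0.172069445691882 F [ 0.012   0.5344 -1.1878] 59.16346728801727
[78.0, 0.012, 0.085] [0.5039 0.02   0.1179]
t 14.75 tcp [0.5047 0.0266 0.1163] shift [-0.0004 -0.0021 -0.0135] turn [-0.1253 -0.0009  0.0003] deg 10.76545564033756 j [-0.5999  0.1719  2.0221  0.9908  1.6669 -2.3137] w 0.172069445691882 F [ 0.012   0.5344 -1.1878] 59.16346728801727
crop.png
p_scene.png
p_top.png
q_scene_14.6.png
q_top_14.8.png
scene.png
top.png
w1.png
w2.png
w3.png
w4.png
w5.png
```

The top camera reports three nuggets inside the crucible, about 6–11 mm above its floor. I'll tip a little further to be sure, then roll back while rising.

Emit:
jog_arm(
  motion="0 0 -0.001 -0.007 -0.06 0 0; 0 0 -0.002 -0.0125 -0.115 0 0; 0 0 -0.002 -0.0125 -0.115 0 0; 0 0 -0.002 -0.0125 -0.115 0 0; 0 0 -0.002 -0.0125 -0.115 0 0",
)

```text
time: 15.38
tool_pos: [0.5038, 0.0206, 0.118]
tool_rot: [0.049, 0.061, 0.78, 0.621]
contact_force: [-0.2, -0.8, -1.3]
gripper_width: 0.172
grasp_force: 59.2
```

```bash
python3 pour.py 65,.012,.09 45,.014,.1 25,.014,.115
```

```text
[65.0, 0.012, 0.09] [0.5051 0.0272 0.1212]
t 15.375 tcp [0.5038 0.0206 0.118 ] shift [-0.0005  0.0091  0.0117] turn [ 0.1411 -0.0009  0.0007] deg 12.123488405896575 j [-0.636   0.2761  1.9992  1.0804  1.7711 -2.3814] w 0.17190109989832186 F [-0.182  -0.8442 -1.3059] 59.19923543930054
[45.0, 0.014, 0.1] [0.5069 0.0391 0.1255]
t 15.375 tcp [0.5038 0.0206 0.118 ] shift [-0.0005  0.0228  0.0332] turn [ 0.3738 -0.0008  0.0009] deg 32.12323741170065 j [-0.636   0.2761  1.9992  1.0804  1.7711 -2.3814] w 0.17190109989832186 F [-0.182  -0.8442 -1.3059] 59.19923543930054
[25.0, 0.014, 0.115] [0.5081 0.0464 0.1317]
t 15.375 tcp [0.5038 0.0206 0.118 ] shift [-0.0006  0.0382  0.0449] turn [ 0.6065 -0.0006  0.001 ] deg 52.12317708276726 j [-0.636   0.2761  1.9992  1.0804  1.7711 -2.3814] w 0.17190109989832186 F [-0.182  -0.8442 -1.3059] 59.19923543930054
```

Emit:
jog_arm(
  motion="0 0 0.0075 0.01 0.12 0 0; 0 0 0.015 0.022 0.24 0 0; 0 0 0.023 0.033 0.36 0 0; 0 0 0.03 0.039 0.48 0 0; 0 0 0.038 0.045 0.6 0 0",
)

```text
time: 16.0
tool_pos: [0.5078, 0.0463, 0.1325]
tool_rot: [0.018, 0.076, 0.973, 0.218]
contact_force: [0.4, 1.0, -1.9]
gripper_width: 0.173
grasp_force: 59.1
```

```bash
python3 pour.py 0,.014,.13
```

```text
[0.0, 0.014, 0.13] [0.5088 0.0507 0.133 ]
t 16.0 tcp [0.5078 0.0463 0.1325] shift [-0.0006  0.0086  0.003 ] turn [0.2944 0.0014 0.0006] deg 25.305818602718652 j [-0.2964 -0.1528  2.0282  0.4487  1.3528 -1.8289] w 0.17274362180094194 F [ 0.3677  1.0037 -1.9367] 59.074289202690125
```

Emit:
jog_arm(
  motion="0 0 0.003 0 0.11 0 0; 0 0 0.006 0 0.22 0.001 0; 0 0 0.0086 0.002 0.2944 0.0014 0; 0 0 0.0086 0.002 0.2944 0.0014 0; 0 0 0.0086 0.002 0.2944 0.0014 0",
)

```text
time: 16.62
tool_pos: [0.5078, 0.0506, 0.1317]
tool_rot: [-0.002, 0.078, 0.997, 0.004]
contact_force: [-0.3, -0.9, -1.3]
gripper_width: 0.175
grasp_force: 59.1
```

```bash
python3 -c "
from h import *
plan((.466,-.2507,.135),down(81))"
```

```text
t 16.625 tcp [0.5078 0.0506 0.1317] shift [-0.0108 -0.6083 -0.0111] turn [ 0.005  -0.0025  0.001 ] deg 0.48423949084657336 j [-0.0509 -0.1401  1.9704  0.0081  1.3142 -1.4682] w 0.17544856752387467 F [-0.2983 -0.9211 -1.2932] 59.0996789932251
```

Emit:
jog_arm(
  motion="0 -0.002 -0.08 -0.005 0.005 -0.0025 0; 0 -0.004 -0.19 -0.01 0.005 -0.0025 0; 0 -0.006 -0.31 -0.01 0.005 -0.0025 0; 0 -0.008 -0.42 -0.01 0.005 -0.0025 0; 0 -0.01 -0.52 -0.01 0.005 -0.0025 0",
)

```text
time: 17.25
tool_pos: [0.4715, -0.2098, 0.1351]
tool_rot: [0.001, 0.079, 0.997, -0.0]
contact_force: [0.7, -0.1, -2.1]
gripper_width: 0.178
grasp_force: 59.1
```

```bash
python3 -c "
from h import *
plan((.466,-.2507,.04),down(81))
for c in ('top','scene'):
    f=grab_frame(c)
    for t in ('scoop','nugget0'):print(c,t,[(round(float(k['p']),2),np.round(k['at'],4)) for k in place_of(c,t)][:5])
"
```

```text
t 17.25 tcp [ 0.4715 -0.2098  0.1351] shift [-0.0018 -0.0824  0.1903] turn [-0.0002  0.0007 -0.0009] deg 0.10303623866735047 j [-0.563  -0.1312  1.9563  0.0002  1.3153 -1.9754] w 0.17815981461731986 F [ 0.655  -0.1055 -2.0889] 59.12838399410248
top scoop []
top nugget0 [(0.56, array([ 0.543 , -0.0112,  0.0242])), (0.35, array([ 0.5708, -0.0055,  0.0249])), (0.34, array([ 0.5813, -0.0237,  0.0304]))]
scene scoop [(0.63, array([ 0.5372, -0.2201,  0.1243]))]
scene nugget0 [(0.73, array([0.7484, 0.2121, 0.0022]))]
```

Emit:
jog_arm(
  motion="0 -0.002 -0.05 0.05 0 0 0; 0 -0.002 -0.0824 0.12 0 0 0; 0 -0.002 -0.0824 0.18 0 0 0; 0 -0.002 -0.0824 0.22 0 0 0; 0 -0.002 -0.0824 0.233 0 0 0",
)

```text
time: 18.18
tool_pos: [0.4667, -0.2461, 0.0171]
tool_rot: [-0.001, 0.077, 0.997, 0.0]
contact_force: [-0.1, 0.4, -1.4]
gripper_width: 0.174
grasp_force: 59.3
```

```bash
python3 -c "
from h import *
plan((.466,-.2507,.0135),down(81))"
```

```text
t 18.175 tcp [ 0.4667 -0.2461  0.0171] shift [ 0.     -0.0093  0.0073] turn [ 0.0003 -0.0015  0.0022] deg 0.22713665525977283 j [-0.626   0.0623  1.9894 -0.0007  1.0921 -2.0426] w 0.17421785812636437 F [-0.1252  0.3762 -1.4307] 59.32193398475647
```

Emit:
jog_arm(
  motion="0 0 0 0.003 0 0 0; 0 0 0 0.005 0 0 0; 0 0 0 0.006 0 0 0; 0 0 0 0.007 0 0 0; 0 0 0 0.007 0 0 0",
)

```text
time: 18.8
tool_pos: [0.4676, -0.2482, 0.0155]
tool_rot: [0.0, 0.078, 0.997, -0.001]
contact_force: [0.2, -0.9, -1.4]
gripper_width: 0.176
grasp_force: 59.3
```

Emit:
jog_arm(
  motion="0 0 0 0.001 0 0 0; 0 0 0 0.002 0 0 0; 0 0 0 0.003 0 0 0; 0 0 0 0.003 0 0 0; 0 0 0 0.003 0 0 0",
)

```text
time: 19.42
tool_pos: [0.4675, -0.248, 0.0138]
tool_rot: [0.0, 0.078, 0.997, -0.001]
contact_force: [-0.5, -0.2, -1.4]
gripper_width: 0.172
grasp_force: 59.3
```

Emit:
jog_arm(
  motion="0 0 0 0.001 0 0 0; 0 0 0 0.002 0 0 0; 0 0 0 0.003 0 0 0; 0 0 0 0.003 0 0 0; 0 0 0 0.003 0 0 0",
)

```text
time: 20.05
tool_pos: [0.4675, -0.2481, 0.0135]
tool_rot: [-0.0, 0.078, 0.997, -0.001]
contact_force: [-4.9, 3.0, 8.1]
gripper_width: 0.17
grasp_force: 60.6
```

Contact. Releasing slowly and then rising.

Emit:
jog_arm(
  motion="10 0 0 -0.001 0 0 0; 20 0 0 -0.001 0 0 0; 35 0 0 -0.001 0 0 0; 55 0 0 -0.001 0 0 0; 55 0 0 -0.001 0 0 0",
)

```text
time: 20.68
tool_pos: [0.4675, -0.248, 0.0127]
tool_rot: [0.0, 0.078, 0.997, -0.001]
contact_force: [-0.9, 0.2, 0.6]
gripper_width: 0.548
grasp_force: 0.0
```

Emit:
jog_arm(
  motion="55 0 0 -0.05 0 0 0; 55 0 0 -0.13 0 0 0; 55 -0.05 0.03 -0.23 0 0 0; 55 -0.12 0.13 -0.33 0 0 0; 55 -0.2 0.24 -0.4 0 0 0",
)

```text
time: 21.3
tool_pos: [0.5676, -0.163, 0.2005]
tool_rot: [0.002, 0.078, 0.997, -0.001]
contact_force: [-0.1, -0.3, -1.0]
gripper_width: 0.551
grasp_force: 0.0
```

```bash
python3 -c "
from h import *
plan((.6253,-.031,.26),down(66.8))"
```

```text
t 21.3 tcp [ 0.5676 -0.163   0.2005] shift [-0.073   0.2786 -0.1194] turn [-0.0013  0.0024  0.1653] deg 14.204820283663139 j [-0.405  -0.0101  1.7285 -0.0015  1.4194 -1.8185] w 0.5514051207516681 F [-0.1219 -0.2913 -1.0491] 0.0
```

Emit:
jog_arm(
  motion="55 -0.025 0.08 -0.04 0 0 0.06; 55 -0.05 0.18 -0.08 0 0 0.12; 55 -0.073 0.27 -0.119 0 0 0.165; 55 -0.073 0.2786 -0.119 0 0 0.165; 55 -0.073 0.2786 -0.119 0 0 0.165",
)

```text
time: 21.92
tool_pos: [0.6236, -0.0313, 0.2565]
tool_rot: [-0.0, 0.2, 0.98, -0.001]
contact_force: [0.4, -0.6, -1.2]
gripper_width: 0.55
grasp_force: 0.0
```

```bash
sed -i 's/&(c.sum(-1)<300)//' jig2.py; python3 jig2.py fin.png
python3 - <<'E'
from m import *
f=grab_frame("wrist");w=fcloud(f)
for t in("nugget0","scoop","scoop_handle"):print(t,[(round(float(k["p"]),2),np.round(k["at"],4)) for k in place_of("wrist",t)][:4])
m=(np.abs(w[...,0]-.435)<.07)&(np.abs(w[...,1]+.244)<.04)&(w[...,2]>.028)&(w[...,2]<.05);p=w[m];A=np.c_[p[:,:2],np.ones(len(p))]
print("handle top n",len(p),"z",p[:,2].mean(),"slopes",np.linalg.lstsq(A,p[:,2],rcond=None)[0][:2])
E
```

```text
flask 1802 [ 0.6651 -0.0485  0.0212]
ring 357 [ 0.5662 -0.0054  0.0403]
rim 760 [ 0.5672 -0.006   0.0316] z 0.0720468549911777
lip 314 [ 0.6097 -0.0249  0.0683] ang -23.92387515973726
jig ang (rim->flask) -23.449764504896283
red 121
  41 [ 0.6333 -0.0336  0.0157] 14.049785693139595
  70 [ 0.647  -0.0405  0.0587] -26.12042962673638
crucible_lip [(0.95, array([0.6118, 0.3636, 0.0399])), (0.76, array([ 0.6187, -0.0289,  0.0637]))]
crucible_rim [(0.75, array([ 0.5636, -0.0046,  0.0709])), (0.57, array([0.6303, 0.3287, 0.045 ]))]
jig_flask [(0.55, array([ 0.6689, -0.0473,  0.0544]))]
nugget0 [(0.62, array([ 0.5473, -0.014 ,  0.0242])), (0.46, array([ 0.5704, -0.0071,  0.0261])), (0.45, array([ 0.5802, -0.0204,  0.026 ]))]
scoop [(0.84, array([ 0.5319, -0.2611,  0.0009]))]
scoop_handle [(0.69, array([ 0.4607, -0.2504,  0.0314]))]
handle top n 919 z 0.03567722087825967 slopes [-0.0521 -0.2844]
```

View pics/fin.png

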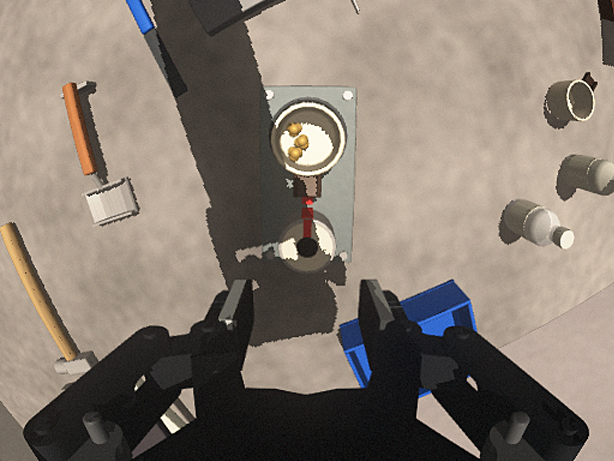

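The final picture shows three nuggets inside the crucible at (293,130), (302,142) and (294,153). The lip is at (308,186), in line with the red mark and flask (308,247), within about 0.5°. The scoop stands empty at (110,200). Handing in.

```bash
python3 -c "
from plant import job_done
print(job_done())"
```

```text
the job is handed in; nothing more can be done
None
```

The job is handed in, with no verdict returned: the crucible is seated with its lip within about 0.5° of the red mark, all three nuggets are in it, and the empty scoop is back on the bench, about 22 s into the 72 s limit.

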